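# Dock the card reader on its pin and hold it pressed

## Task

Pick up the black card reader lying on the desk, set it on the narrow head of the docking stand, lined up with the head and with its printer end over the end of the foot that carries the black bar, and slide it along the head as needed until the socket in its underside drops over the locating pin. Then press it down, firmly but without ramming it, until the sprung head is at the bottom of its travel, and finish while still gripping the reader and holding it pressed down there (this is how it pairs). Leave the mouse, the pen cup and the stapler where they are.

Things in the scene. Friction and masses are not known exactly. Their poses are not given: they have to be found in the camera images.
- reader: Loose black card reader, a block 150 (x) x 64 (y) x 34 mm high, 0.2 to 0.42 kg, lying flat on the desk, keys up. Origin: centre of its flat underside; z up, +x towards its printer end, where a hump 30 mm long rises to 48 mm; the keys are at the -x end. It is gripped across its 64 mm width (along y) at the middle.
- reader_socket (a point): Centre of the mouth of the blind square socket in the reader's underside (same point and axes as the reader's origin): 14 x 14 mm, 19 mm deep, 1.5 mm chamfer at the mouth. Cannot be seen from above.
- reader_printer_end (a point): Middle of the reader's printer end face, 75 mm from the reader's origin along its +x and 17 mm above its underside.
- dock: Docking stand, fixed to the desk. Origin: centre of its underside; z up. Grey painted foot 130 (x) x 90 (y) x 12 mm; a black bar 70 mm long across the foot (top 28 mm above the desk) marks its +x end. A post 30 x 26 mm in the middle carries a narrow aluminium head 90 (x) x 36 (y) x 12 mm, its top 80 mm above the desk, with a pin standing out of it.
- slot_mid (a point): Middle of the black slot along the head (dock's x), 80 mm above the desk. From the slot rises a fixed brass pin, 10 mm thick, rounded tip 90 mm above the desk. It is on the slot's centreline (y = 0); its x is not told, anywhere from -15 to +15 mm of this point. Seen from above until the reader covers it; then find it by sliding the reader along x on the pin's tip until the socket drops over it.
- seat_top (a point): Centre of the top face of the sprung head, 80 mm above the desk when not pressed, 74 mm when fully pressed; moves with the head.
- seat (a joint): How far the sprung head is pressed down: 0 free, 0.006 m at the bottom stop. The spring takes 3 N to start and 12 N at the bottom; the head springs back up when let go. The pin does not move with it.
- mouse: Loose grey computer mouse, 104 (x) x 58 x 34 mm; leave alone. Origin: centre of its underside.
- pencup: Loose dark steel pen cup, 72 mm across, 95 mm high, pens up to 150 mm; leave alone. Origin: centre of its underside.
- stapler: Loose black stapler, 36 (x) x 135 (y) x 60 mm high; leave alone. Origin: centre of its underside.
There are look-alikes about, which are no part of the job. What is shaped like the reader but yellow is not meant.

How it is judged:
On the way, in this order (a step that is already met when the one before it is completed fails the run):
1. the reader is gripped and lifted off the desk (height (world z) of reader above 0.04 m and contact force between the fingers and reader above 2 N), for 0.2 s.
2. the reader has dropped over the pin, down onto the head (z of reader in the frame of seat_top between -0.003 and 0.004 m and horizontal distance between reader and dock below 0.024 m), for 0.1 s.
At the end, for the whole second after the job is handed in: Still gripped, at rest, on the pin: flat on the head (3 mm, 0.08 rad), on the dock's x axis within 7 mm, within 24 mm of its middle and 0.17 rad of its direction, printer end towards the bar; head pressed at least 4.2 of 6 mm, with 5 to 45 N between reader and dock (value of joint seat above 0.0042 m and z of reader in the frame of seat_top between -0.003 and 0.003 m and horizontal distance between reader and dock below 0.024 m and y of reader in the frame of dock between -0.007 and 0.007 m and angle between the x axis of reader and the x axis of dock, either way round below 0.17 rad and x of reader_printer_end in the frame of dock above 0.03 m and angle between reader's own z axis and vertical below 0.08 rad and contact force between reader and dock between 5 and 45 N and contact force between the fingers and reader above 3 N and linear speed of reader below 0.02 m/s); the arm keeps its last pose, push and grip.
It fails at once if the reader is rammed onto the dock (over 60 N) (contact force between reader and dock above 60 N).
It fails at once if the mouse is disturbed (distance of mouse from where it was at the start of the episode above 0.03 m).
It fails at once if the pen cup is disturbed (distance of pencup from where it was at the start of the episode above 0.03 m).
It fails at once if the stapler is disturbed (distance of stapler from where it was at the start of the episode above 0.03 m).
It also fails if it takes over 54 s, if anything falls off the work surface, if the arm or the gripper's body presses on something with over 40 N, if the wrist force passes 120 N, or if a joint passes its speed limit or range.

## Robot

A 6-joint arm with a two-finger parallel gripper is mounted at the origin on the work surface. World frame = base frame: x ahead of the robot, y to its left, z up, the work surface at z = 0. Lengths are in m, angles in rad, forces in N, time in s.
With the tool pointing down it reaches from about 0.25 to 0.775 m from the base axis. Payload 8.9 kg.
Tool frame: the origin (TCP) lies midway between the tips of the shut fingers; the grasp point (between the pads) lies arm.grip_point_offset behind it (arm.grip_point_offset is the distance from the TCP to the grasp point, in m); z points along the fingers, y is the line along which they close (so a half turn about z gives the same grasp; the last joint's range is limited). The gripper opens to 85 mm and grips with 20 to 120 N. Pads are 22 mm wide; open, the fingers measure 114 mm over their backs; the gripper's body (76 mm by 85 mm) begins 54 mm behind the grasp point. The pads swing forward as they close: fully open they stand 13 mm farther back than shut.
Start: joints at [1.028, 0.291, -0.153, 1.127, 0, 1.431], TCP at [0.206, 0.483, 0.231] pointing down, gripper open.
Joint ranges: [-2.52, 2.52], [-0.91, 1.74], [-1.3, 1.37], [-1.96, 2.02], [-1.52, 1.47], [-3.14, 3.14]. Speed limits (rad/s): [2.22, 2.22, 2.79, 3.14, 3.14, 3.14].

## Interface

Orientations are given as a unit quaternion [w, x, y, z].
In Python, from cell import status, vision, order, arm gives the robot as it stands.
- The arm moves only by the tool arm_command, never from a script. Its argument "commands" is a list of rows, each a list of 5 numbers: the shift along the world's x, y, z in m, then the turn about the world's z in degrees, then the opening, from 0 (shut) to 1 (fully open). In form: [[tx, ty, tz, spin, claw], ...]. A call has 1 to 20 rows; each row shifts and turns the commanded pose from where the row before left it; what a row does not reach is not made up. A row lasts 1/8 s, in which the tool goes at most 62.5 mm and 10.7 degrees, less where a joint would pass 70% of its speed; a pose out of reach is approached as far as the arm can. A call is refused whole if a number of a shift passes 0.0625 or a number of a turn 10.7, either way. A call with a gripper value outside its range is refused whole. The fingers move at their own pace and stop on an object; the grip force is fixed at half the most. Time passes only in rows, so rows that do not move let the fingers close. It gives the time, the measured TCP pose, the force, the opening and the grip force at its end, in the units of the state.
- status.read_state(): the state, without advancing time (a new reading comes with each control period).
- vision.snapshot(name): name is "scene" or "top" or "wrist"; returns (picture, depth): 384x512x3 uint8, blue, green, red; 384x512 float32, m along the optical axis (not along the pixel's ray), 0 where there is no reading.
- vision.calibration(name): a dict with "intrinsics" (3x3 intrinsics, pixels), "R" (3x3) and "t" (3): a world point X has camera coordinates R X + t; the wrist camera has in their place "hand_eye" (4x4, takes a point from camera to tool coordinates, whose origin is the TCP and whose axes are the flange's). Camera axes: x right, y down, z forward; pixel columns grow to the right and rows downward; lengths in m; the calibration is good to about 2 mm. A picture is of the moment at which its call begins: read the wrist's pose just before it. calibration takes no time and is no camera call.
- order.finish_job(): hands the job in; it is judged then, once.
The state is a dict: "t": time; "qpos": joint angles; "qd": joint speeds; "effort": joint torques, N m; "position": TCP position; "tool_rot": TCP orientation; "wrist_force": force on the tool from outside, world axes, zero at the start; "ft_torque": the same for the moment, N m; "opening": finger opening in m; "gripper_force": force on a finger pad.
Only numpy, scipy, OpenCV 4.12 (cv2) and the standard library are available. Lean on these libraries where they do the work, as an engineer would, in place of code of your own. Each camera call takes 0.05 s, during which the arm holds its last target. There are 200 camera calls.

## Working session

There is one attempt and no reset: what is moved stays moved. The work goes in short steps, Python scripts to look and compute and a tool call to move; the robot and the scene stay as the last step left them, time stands still between calls to the robot, and variables do not carry over. Pictures are saved under pics/ and viewed, at most 10 in all, crops included, and the job is handed in when it is done.

Besides the shell and the picture viewer there is one more tool, called after ">>>" as a command line: name --pt "numbers of a row" for each row, then --argument value for the rest. arm_command: Moves the arm, as the interface text tells. Its arguments: {"type":"object","properties":{"commands":{"type":"array","items":{"type":"array","items":{"type":"number"}}}},"required":["commands"]}

```bash
mkdir -p pics; ls; cat > h.py <<'E'
import numpy as np,cv2
from cell import status,vision,order,arm
def cam(n):
    c=vision.calibration(n);return np.array(c["intrinsics"]),np.array(c["R"]),np.array(c["t"])
def cloud(n,d):
    K,R,t=cam(n);v,u=np.mgrid[:d.shape[0],:d.shape[1]]
    P=np.stack([(u-K[0,2])/K[0,0]*d,(v-K[1,2])/K[1,1]*d,d],-1)
    return (P-t)@R
E
python3 - <<'E'
from h import *
s=status.read_state();print(s,arm.grip_point_offset)
for n in("top","scene"):
    p,d=vision.snapshot(n);np.savez(n,p=p,d=d);cv2.imwrite(f"pics/{n}0.png",p)
    K,R,t=cam(n);print(n,-R.T@t,K[0])
E
```

```text
pics
{'t': 0.0, 'qpos': array([ 1.02771384e+00,  2.91286552e-01, -1.54132844e-01,  1.12666047e+00,
        7.36938856e-06,  1.43147889e+00]), 'qd': array([2.03529413e-04, 5.28836943e-05, 7.43416741e-04, 2.13982738e-03,
       1.74384164e-04, 2.05845750e-03]), 'effort': array([ 5.14587027e-04, -5.37142789e+01,  3.31372547e+01,  1.61349995e-02,
       -4.25584803e-04, -3.40547899e-05]), 'position': array([0.20604451, 0.48241499, 0.23072659]), 'tool_rot': array([-2.18219739e-04,  2.00513940e-01,  9.79690639e-01, -6.03540266e-04]), 'wrist_force': array([ 0.24511904, -0.08933464,  0.75859442]), 'ft_torque': array([-0.00727395,  0.0199779 ,  0.01648185]), 'gripper_force': 0.0, 'opening': 0.08538655100721405} 0.0187
top [ 0.33628196 -0.00562875  1.20524616] [419.94136322   0.         258.08756655]
scene [1.09339738 0.46441343 0.86553595] [402.74012332   0.         257.81519074]
```

View pics/top0.png

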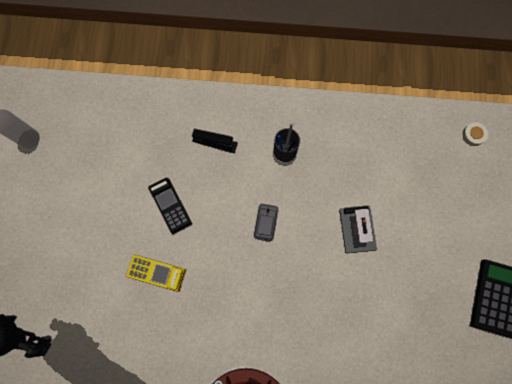

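View pics/scene0.png

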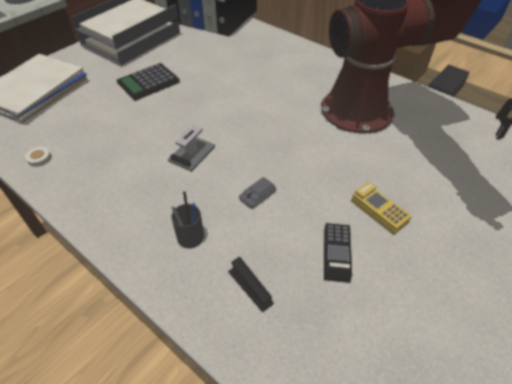

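The top view shows the black reader at about (170,206), with its printer end (pale strip) at (158,185). The dock is at (358,229), its black bar on the upper edge near (355,210) and its aluminium head at about (364,226). The scene view agrees. Next I measure both.

```bash
python3 - <<'E'
from h import *
z=np.load("top.npz");p,d=z["p"],z["d"];C=cloud("top",d);g=p.max(2)
def reg(name,m,box):
    x0,y0,x1,y1=box;k=np.zeros_like(m);k[y0:y1,x0:x1]=m[y0:y1,x0:x1]
    n,l,s,c=cv2.connectedComponentsWithStats(k.astype(np.uint8));i=1+np.argmax(s[1:,4])
    P=C[l==i];r=cv2.minAreaRect(P[:,:2].astype(np.float32)*1000)
    print(name,s[i],"rect mm",np.round(r[0],1),np.round(r[1],1),round(r[2],1),"z pct",np.round(np.percentile(P[:,2],[5,50,95]),4),"mean",P.mean(0).round(4));return P
Z=C[...,2]
reg("reader all",Z>.015,(135,165,205,250)); reg("reader top",(Z>.027)&(Z<.040),(135,165,205,250)); reg("hump",Z>.042,(135,165,205,250))
reg("foot",Z>.006,(325,190,395,265)); reg("foot12",(Z>.006)&(Z<.02),(325,190,395,265));reg("bar",(Z>.02)&(Z<.04),(325,190,395,265)); reg("head",Z>.07,(325,190,395,265)); 
reg("mouse",Z>.012,(245,195,290,250));reg("cup",Z>.02,(265,115,310,175));reg("stapler",Z>.02,(180,115,245,165));reg("yellow",Z>.015,(115,245,195,300))
print(np.median(Z[280:330,220:330]))
cv2.imwrite("pics/dock0.png",cv2.resize(p[190:265,325:400],None,fx=7,fy=7,interpolation=cv2.INTER_CUBIC))
E
```

```text
reader all [ 149  177   43   56 1234] rect mm [453.1 170.9] [413.6  90.3] 44.2 z pct [0.0298 0.0361 0.0498] mean [0.545  0.2603 0.0419]
reader top [151 177  40  56 949] rect mm [547.5 263.3] [150.2  64.3] 33.0 z pct [0.0309 0.0354 0.0388] mean [0.5357 0.2552 0.0352]
hump [149 177  22  18 219] rect mm [462.2 161.3] [414.   59.4] 44.8 z pct [0.0444 0.0484 0.0527] mean [0.5946 0.2928 0.0537]
foot [ 339  205   38   49 1443] rect mm [ 474.4 -154.6] [142.2 380.7] 22.4 z pct [0.0093 0.0154 0.0837] mean [ 0.5188 -0.271   0.0446]
foot12 [340 205  37  49 831] rect mm [ 523.9 -279.5] [132.3  91.9] 10.9 z pct [0.0084 0.0129 0.0168] mean [ 0.5102 -0.2713  0.0128]
bar [344 205  25   8 108] rect mm [ 579.1 -269. ] [16.7 69.5] 11.2 z pct [0.0236 0.0288 0.0319] mean [ 0.5791 -0.2634  0.0285]
head [355 209  19  34 469] rect mm [ 457.7 -144.9] [ 93.7 357.5] 26.4 z pct [0.0765 0.0813 0.0854] mean [ 0.5219 -0.2753  0.093 ]
mouse [254 203  25  38 691] rect mm [455.8  -8.6] [ 56.8 238.6] 84.8 z pct [0.0152 0.0294 0.0376] mean [ 0.5191 -0.0147  0.0349]
cup [274 123  27  38 590] rect mm [557.2 -39. ] [ 70.5 446. ] 85.0 z pct [0.027  0.0741 0.1401] mean [ 0.7408 -0.0551  0.0797]
stapler [192 128  42  18 410] rect mm [580.3  65.6] [496.9 107.6] 28.5 z pct [0.0359 0.0503 0.0607] mean [0.7504 0.1583 0.0581]
yellow [ 126  254   60   37 1315] rect mm [336.8 176. ] [357.4  64.7] 79.6 z pct [0.0309 0.0358 0.0499] mean [0.3551 0.2748 0.0401]
0.0008250477072850737
```

View pics/dock0.png

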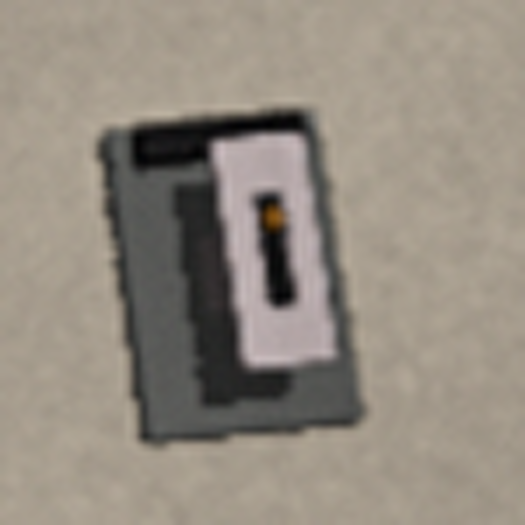

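>>> arm_command --pt "0.043 -0.027 0 7 1" --pt "0.043 -0.027 0 7 1" --pt "0.043 -0.027 0 7 1" --pt "0.043 -0.027 0 7 1" --pt "0.043 -0.027 0 7 1" --pt "0.043 -0.027 0 7 1" --pt "0.043 -0.027 0 7 1" --pt "0.04 -0.03 0 7 1" --pt "0 0 0 0 1" --pt "0 0 0 0 1"

```text
t: 1.35
position: [0.5467, 0.2638, 0.2308]
tool_rot: [-0.001, -0.282, 0.959, 0.0]
wrist_force: [0.0, 0.2, -0.3]
opening: 0.0853
gripper_force: 0.0
```

```bash
cat >> h.py <<'E'
from scipy.spatial.transform import Rotation as Ro
def pose():
    s=status.read_state();w,x,y,z=s["tool_rot"];R=Ro.from_quat([x,y,z,w]).as_matrix();T=np.eye(4);T[:3,:3]=R;T[:3,3]=s["position"]
    return s,T,np.degrees(np.arctan2(R[1,1],R[0,1]))
def wcloud():
    s,T,yaw=pose();p,d=vision.snapshot("wrist");c=vision.calibration("wrist");K=np.array(c["intrinsics"]);H=T@np.array(c["hand_eye"])
    v,u=np.mgrid[:d.shape[0],:d.shape[1]]
    P=np.stack([(u-K[0,2])/K[0,0]*d,(v-K[1,2])/K[1,1]*d,d],-1)@H[:3,:3].T+H[:3,3]
    return s,yaw,p,d,P,K,H
def ray(K,H,u,v,z):
    r=H[:3,:3]@np.linalg.inv(K)@np.array([u,v,1.]);o=H[:3,3];return o+r*(z-o[2])/r[2]
E
python3 - <<'E'
from h import *
s,yaw,p,d,P,K,H=wcloud()
print(s["t"],s["position"],"closing yaw",yaw,"cam",H[:3,3])
cv2.imwrite("pics/w1.png",p)
Z=P[...,2]
k=((Z>.027)&(Z<.040)&(d>0)).astype(np.uint8)
n,l,st,c=cv2.connectedComponentsWithStats(k)
for i in range(1,n):
    if st[i,4]>1000:
        r=cv2.minAreaRect(P[l==i][:,:2].astype(np.float32)*1000);print(st[i],np.round(r[0],1),np.round(r[1],1),r[2])
K,R,t=cam("top");T=np.eye(4);T[:3,:3]=R.T;T[:3,3]=-R.T@t
pin=ray(K,T,364,221,.088);o=np.array([.5239,-.2795]);a=np.radians(10.9);e=pin[:2]-o
print("pin",pin,"in dock",e@[np.cos(a),np.sin(a)],e@[-np.sin(a),np.cos(a)])
E
```

```text
1.35 [0.5466513  0.26381114 0.23082585] closing yaw 122.7786913256595 cam [0.48638732 0.22551677 0.37376033]
[  22    0   67   54 2116] [527.2 -11.5] [45.5 77. ] 83.26026916503906
[ 301    0  135  103 6911] [354.8 281.8] [149.   64.1] 79.28379821777344
[ 233  108   56  121 5335] [545.8 266.3] [148.   64.1] 33.27608108520508
pin [ 0.53437077 -0.27709116  0.088     ] in dock 0.010737362354521678 0.00038541003801106444
```

View pics/w1.png

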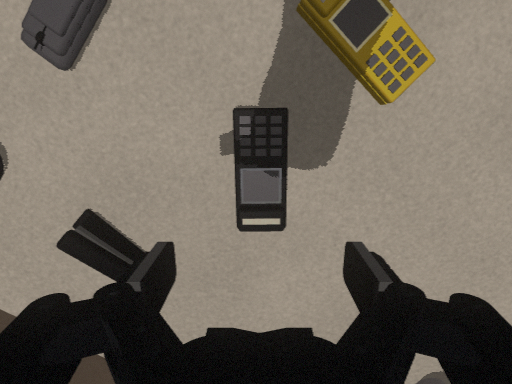

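The wrist view shows the reader centred at (261,168), upright between the open fingers, with its printer end at (262,222). Its position agrees with the top view to 3 mm, so I descend and grip.

>>> arm_command --pt "-0.001 0.0015 -0.05 0.4 1" --pt "0 0 -0.05 0 1" --pt "0 0 -0.05 0 1" --pt "0 0 -0.04 0 1" --pt "0 0 -0.025 0 1" --pt "0 0 -0.01 0 1" --pt "0 0 0 0 1" --pt "0 0 0 0 0" --pt "0 0 0 0 0" --pt "0 0 0 0 0" --pt "0 0 0 0 0" --pt "0 0 0 0 0" --pt "0 0 0 0 0"

```text
t: 3.02
position: [0.5471, 0.2659, 0.008]
tool_rot: [0.001, -0.286, 0.958, 0.0]
wrist_force: [-2.2, 1.8, 6.3]
opening: 0.0627
gripper_force: 66.8
```

>>> arm_command --pt "0 0 0.02 0 0" --pt "0 0 0.04 0 0" --pt "0 0 0.05 0 0" --pt "0 0 0.05 0 0" --pt "0 0 0.04 0 0" --pt "-0.001 -0.03 0 -2.2 0" --pt "-0.001 -0.05 0 -2.2 0" --pt "-0.001 -0.05 0 -2.2 0" --pt "-0.001 -0.05 0 -2.2 0" --pt "-0.001 -0.05 0 -2.2 0" --pt "-0.002 -0.05 0 -2.2 0" --pt "-0.001 -0.05 0 -2.2 0" --pt "-0.001 -0.05 0 -2.2 0" --pt "-0.001 -0.05 0 -2.2 0" --pt "-0.001 -0.05 0 -2.2 0" --pt "-0.001 -0.05 0 0 0" --pt "0 -0.011 0 0 0" --pt "0 0 0 0 0" --pt "0 0 0 0 0" --pt "0 0 0 0 0"

```text
t: 5.52
position: [0.5345, -0.2744, 0.2065]
tool_rot: [0.0, -0.099, 0.995, 0.0]
wrist_force: [0.0, -1.0, -2.4]
opening: 0.0628
gripper_force: 67.1
```

```bash
python3 - <<'E'
from h import *
s,yaw,p,d,P,K,H=wcloud()
print(s["t"],s["position"],"reader yaw by tool",yaw-90,s["wrist_force"],s["opening"])
cv2.imwrite("pics/w2.png",p);np.savez("w2",p=p,d=d,P=P,K=K,H=H)
E
```

```text
5.525 [ 0.53445352 -0.27443377  0.20654595] reader yaw by tool 11.348126577275835 [ 0.03722864 -1.03099332 -2.39313946] 0.06280783562147839
```

View pics/w2.png

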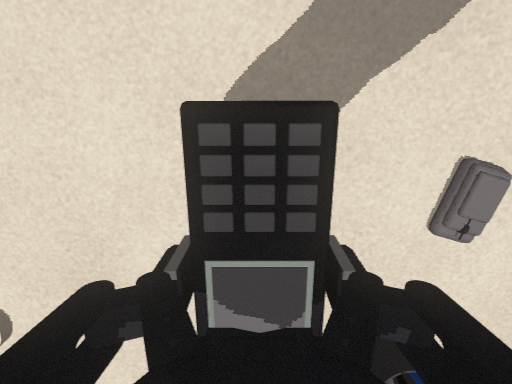

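The view shows the reader held square, its keys end at row 102 and columns 181–338, hiding the dock. I sidestep 0.12 m in +y to see the pin and the held reader in one view.

>>> arm_command --pt "0 0.05 0 0 0" --pt "0 0.05 0 0 0" --pt "0.0 0.02 0 0 0" --pt "0 0 0 0 0" --pt "0 0 0 0 0"

```text
t: 6.2
position: [0.5346, -0.1564, 0.2065]
tool_rot: [0.0, -0.098, 0.995, -0.0]
wrist_force: [-0.8, -0.0, -3.0]
opening: 0.0626
gripper_force: 67.4
```

```bash
python3 - <<'E'
from h import *
s,yaw,p,d,P,K,H=wcloud()
print(s["t"],s["position"],"reader yaw by tool",yaw-90)
cv2.imwrite("pics/w3.png",p);np.savez("w3",p=p,d=d,P=P,K=K,H=H)
hsv=cv2.cvtColor(p,cv2.COLOR_BGR2HSV)
b=cv2.inRange(hsv,(10,110,60),(28,255,255));n,l,st,c=cv2.connectedComponentsWithStats(b)
for i in range(1,n):
    if st[i,4]>15: print("brass",st[i],c[i],ray(K,H,*c[i],.088),P[l==i].mean(0))
Z=P[...,2]
k=((Z>.074)&(Z<.087)&(d>0)).astype(np.uint8);n,l,st,c=cv2.connectedComponentsWithStats(k)
for i in range(1,n):
    if st[i,4]>500:r=cv2.minAreaRect(P[l==i][:,:2].astype(np.float32)*1000);print("head",st[i],r)
# held reader: dark points in rows 100-260
k=np.zeros(Z.shape,bool);k[100:235,150:360]=True;k&=(Z>.20)&(d>0)
Q=P[k];print("z",np.percentile(Q[:,2],[2,50,98]));Q=Q[abs(Q[:,2]-np.median(Q[:,2]))<.006]
a=np.radians(yaw-90);e=(Q[:,:2]-s["position"][:2])@np.array([[np.cos(a),-np.sin(a)],[np.sin(a),np.cos(a)]])
print("reader in tool: xmin",np.percentile(e[:,0],[.2,1]),"y",np.percentile(e[:,1],[.5,99.5]))
A=np.c_[e,np.ones(len(e))];print("tilt",np.linalg.lstsq(A,Q[:,2],rcond=None)[0])
E
```

```text
6.2 [ 0.53456405 -0.15637962  0.20645269] reader yaw by tool 11.26351576340835
brass [129 158  12  11  95] [134.97894737 162.94736842] [ 0.5333474  -0.27332075  0.088     ] [ 0.53337352 -0.27335317  0.08788232]
head [ 112  100   49   97 3725] ((523.2644653320312, -276.3175964355469), (89.98246002197266, 36.53684616088867), 10.542445182800293)
z [0.23110783 0.23320245 0.23520788]
reader in tool: xmin [-0.07491393 -0.07450697] y [-0.03035031  0.03195657]
tilt [ 0.01055313 -0.00031181  0.23376205]
```

View pics/w3.png

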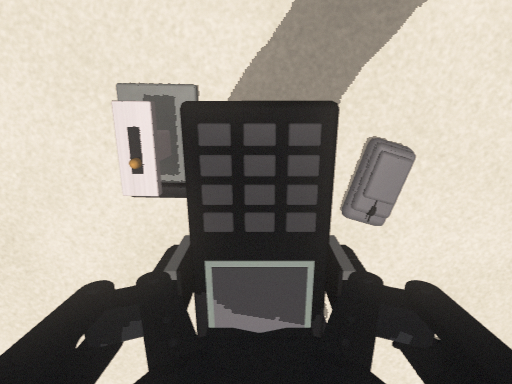

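The pin tip is at (135,163), near the end of the slot towards the bar. It ray-casts to (0.533,-0.273), which is 10.5 mm along the dock's +x and agrees with the top view to 4 mm. The held reader is centred in the tool with its underside about 7 mm below the TCP. I go above the pin and down to just over its tip.

>>> arm_command --pt "0 -0.05 0 0 0" --pt "0 -0.05 0 -0.5 0" --pt "-0.0013 -0.018 0 0 0" --pt "0 0 -0.03 0 0" --pt "0 0 -0.04 0 0" --pt "0 0 -0.025 0 0" --pt "0 0 -0.005 0 0" --pt "0 0 0 0 0" --pt "0 0 0 0 0" --pt "0 0 0 0 0"

```text
t: 7.5
position: [0.5335, -0.2741, 0.1073]
tool_rot: [0.001, -0.094, 0.996, -0.001]
wrist_force: [0.6, -0.1, -2.6]
opening: 0.0627
gripper_force: 67.4
```

>>> arm_command --pt "0 0 -0.004 0 0" --pt "0 0 -0.003 0 0" --pt "0 0 -0.002 0 0" --pt "0 0 -0.001 0 0" --pt "0 0 -0.001 0 0" --pt "0 0 -0.001 0 0" --pt "0 0 0 0 0" --pt "0 0 0 0 0"

```text
t: 8.5
position: [0.533, -0.2738, 0.0944]
tool_rot: [0.0, -0.094, 0.996, -0.0]
wrist_force: [0.7, -0.1, -1.8]
opening: 0.0627
gripper_force: 67.5
```

No contact force although the underside is below the tip height, so the pin is probably in the socket. I continue gently.

>>> arm_command --pt "0 0 -0.001 0 0" --pt "0 0 -0.001 0 0" --pt "0 0 -0.001 0 0" --pt "0 0 -0.001 0 0" --pt "0 0 0 0 0" --pt "0 0 0 0 0"

```text
t: 9.25
position: [0.533, -0.2738, 0.0903]
tool_rot: [-0.0, -0.094, 0.996, -0.0]
wrist_force: [0.7, -0.2, -3.6]
opening: 0.0625
gripper_force: 67.5
```

>>> arm_command --pt "0 0 -0.001 0 0" --pt "0 0 -0.001 0 0" --pt "0 0 -0.001 0 0" --pt "0 0 -0.001 0 0" --pt "0 0 0 0 0" --pt "0 0 0 0 0"

```text
t: 10.0
position: [0.533, -0.2738, 0.0865]
tool_rot: [0.0, -0.094, 0.996, -0.0]
wrist_force: [-0.7, -0.9, 1.7]
opening: 0.0626
gripper_force: 68.0
```

>>> arm_command --pt "0 0 -0.001 0 0" --pt "0 0 -0.001 0 0" --pt "0 0 -0.001 0 0" --pt "0 0 -0.001 0 0" --pt "0 0 0 0 0" --pt "0 0 0 0 0"

```text
t: 10.75
position: [0.5331, -0.2738, 0.0827]
tool_rot: [0.0, -0.094, 0.996, -0.0]
wrist_force: [-2.4, 0.2, 6.7]
opening: 0.063
gripper_force: 68.8
```

>>> arm_command --pt "0 0 -0.001 0 0" --pt "0 0 -0.0005 0 0" --pt "0 0 -0.0005 0 0" --pt "0 0 0 0 0" --pt "0 0 0 0 0" --pt "0 0 0 0 0"

```text
t: 11.5
position: [0.5332, -0.2738, 0.0819]
tool_rot: [0.0, -0.094, 0.996, -0.0]
wrist_force: [-5.8, 2.7, 19.1]
opening: 0.0631
gripper_force: 70.3
```

The reading has stiffened to about 22 N on the dock, which means the bottom stop. One check of pose and tilt before handing in.

```bash
python3 - <<'E'
from h import *
s,yaw,p,d,P,K,H=wcloud()
print(s["t"],s["position"],yaw-90,s["wrist_force"],s["gripper_force"],np.abs(s["qd"]).max())
Z=P[...,2]
k=np.zeros(Z.shape,bool);k[110:235,195:325]=True;k&=(d>0);Q=P[k];m=np.median(Q[:,2]);Q=Q[abs(Q[:,2]-m)<.006]
a=np.radians(yaw-90);e=(Q[:,:2]-s["position"][:2])@np.array([[np.cos(a),-np.sin(a)],[np.sin(a),np.cos(a)]])
c=np.linalg.lstsq(np.c_[e,np.ones(len(e))],Q[:,2],rcond=None)[0];print("tilt",c)
e0=(s["position"][:2]-[.5233,-.2763]);b=np.radians(10.7);print("in dock",e0@[np.cos(b),np.sin(b)],e0@[-np.sin(b),np.cos(b)])
p,_=vision.snapshot("scene");cv2.imwrite("pics/s4.png",cv2.resize(p[100:220,120:280],None,fx=4,fy=4))
E
```

```text
11.5 [ 0.53319761 -0.27379764  0.08186331] 10.76926871758441 [-5.84294946  2.70229916 19.06552955] 70.3489426150918 0.001760387056492276
tilt [-0.00025972 -0.00016348  0.10901815]
in dock 0.010190124933130398 0.0006211919972825019
```

View pics/s4.png

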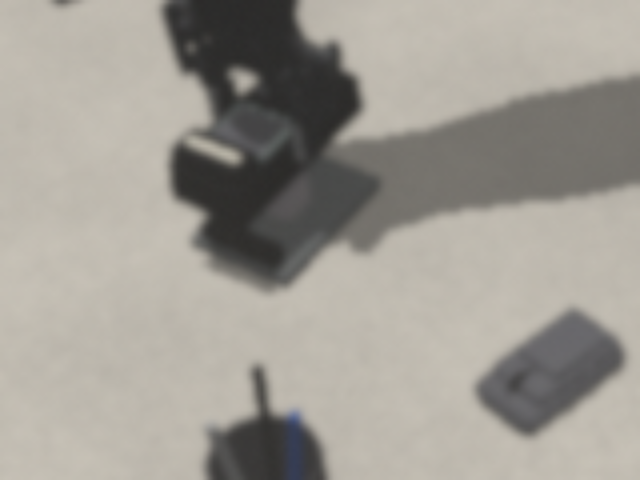

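The scene crop shows the reader on the dock, its printer end (210,150) over the bar end (240,245), with the mouse and cup untouched. It is flat, its underside is at about 75 mm, and the arm is at rest with about 22 N on the dock. I hand it in.

```bash
python3 -c "
from cell import order
print(order.finish_job())"
```

```text
the job is handed in; nothing more can be done
None
```

I handed the job in after about 11.5 s with the reader gripped, seated over the pin, and pressed to the bottom stop at about 22 N; the mouse, pen cup and stapler were left alone, and the hand-in gave no verdict.

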